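Invert the settled sample bottle and stand it back on its mat

ROBOT

A 6-joint arm with a two-finger parallel gripper is mounted at the origin on a cart in front of the work surface, level with it; the furniture and walls round the work are solid. World frame = base frame: x ahead of the robot, y to its left, z up, the work surface at z = 0. Lengths are in mm, angles in degrees, forces in N, time in s.
With the tool pointing down it reaches from about 275 to 850 mm from the base axis. Payload 19 kg.
Tool frame: the origin (TCP) lies midway between the tips of the shut fingers; the grasp point (between the pads) lies 19 mm behind it (env.grip_depth is the z of the grasp point in the tool frame, in mm); z points along the fingers, y is the line along which they close (so a half turn about z gives the same grasp; the last joint's range is limited). The gripper opens to 85 mm and grips with 20 to 120 N. Pads are 22 mm wide; open, the fingers measure 114 mm over their backs; the gripper's body (76 mm by 85 mm) begins 54 mm behind the grasp point. The pads swing forward as they close: fully open they stand 13 mm farther back than shut.
Start: joints at [-75.344, 8.623, 82.357, -0, 89.026, -7.678], TCP at [218.474, -531.845, 231.267] pointing down, gripper open.
Joint ranges: [-160.23, 160.23], [-39.13, 120.54], [6.94, 153.29], [-79.49, 259.48], [9.18, 160.14], [-161.06, 161.06]. Speed limits (degrees/s): [108.29, 108.29, 127.2, 172.46, 172.46, 172.46].

INTERFACE

Orientations are given as a 3x3 rotation matrix whose columns are the frame's x, y, z axes.
In Python, from workcell import readout, capture, get_calibration, env, boxes_of, pinpoint gives the robot as it stands.
- The arm moves only by the shell command python3 -m creep 'ROWS'. ROWS is JSON, a list of rows, each a list of 5 numbers: the closure, from 0 (fully open) to 1 (shut), then the shift along the tool's x, y, z normalised to -1 to 1, where 1 is 0.04 m, then the turn about the tool's z normalised to -1 to 1, where 1 is 0.12 rad. A call has exactly 10 rows; each row shifts and turns the commanded pose from where the row before left it, along the tool's axes as they then stand; what a row does not reach is not made up. A row lasts 1/8 s, in which the tool goes at most 62.5 mm and 10.7 degrees, less where a joint would pass 70% of its speed; a pose out of reach is approached as far as the arm can. A call with a number of a shift or a turn outside -1 to 1 is refused whole. A call with a gripper value outside its range is refused whole. The fingers move at their own pace and stop on an object; the grip force is fixed at half the most. Time passes only in rows, so rows that do not move let the fingers close, or fill a call up. It gives the time, the measured TCP pose, the force, the opening and the grip force at its end, in the units of the state.
- readout.read_state(): the state, without advancing time (a new reading comes with each control period).
- capture(name): name is "scene" or "top" or "wrist"; returns the picture (384x512x3 uint8, red, green, blue); there is no depth.
- get_calibration(name): a dict with "intrinsics" (3x3 intrinsics, pixels), "world_to_cam" (4x4, takes a point from world to camera coordinates). Camera axes: x right, y up, looking along -z (the intrinsics and any distortion apply to the point x, -y, -z); pixel columns grow to the right and rows downward; lengths in mm; the calibration is good to about 2 mm. The wrist camera is an equidistant fisheye: a pixel r from the principal point sees the ray r / f radians off the axis. A picture is of the moment at which its call begins: read the wrist's pose just before it. get_calibration takes no time and is no camera call; for the wrist camera it gives the pose at the moment of the call.
- env.job_done(): hands the job in; it is judged then, once.
Trained networks look in the newest picture that a camera, given by its name, has taken for a name from the list of things; names that differ only in an ending like _2 or _b are one class to them, and where a whole thing is asked for, a point or a joint stands for the part that bears it (a point fixed in the world has none). Each returns a list of dicts, best first, with "conf" (0 to 1); they miss things now and then, are a little off and sometimes report something else, mostly with a low value. They report only what shows in the picture. A call takes as long as a camera call. They do not tell look-alikes from the thing itself.
- boxes_of(camera, name): "extent" ([left, top, width, height] in pixels, round what is visible of it).
- pinpoint(camera, name): "xy" ([column, row] in pixels: a listed point, or the origin of a listed thing).
The state is a dict: "clock": time; "joints": joint angles; "joint_velocities": joint speeds; "joint_efforts": joint torques, N m; "position": TCP position; "eef_rot": TCP orientation; "contact_force": force on the tool from outside, world axes, zero at the start; "ft_torque": the same for the moment, N m; "width": finger opening in mm; "gripper_force": force on a finger pad.
Only numpy, scipy, OpenCV 4.12 (cv2) and the standard library are available. Lean on these libraries where they do the work, as an engineer would, in place of code of your own. Each camera call takes 0.05 s, during which the arm holds its last target. There are 200 camera calls.

TASK

The contents of the amber screw-cap bottle have settled. Turn the closed bottle upside down, cap pointing down, and keep it so for about a second, then set it back upright, gently, fully on its square white mat. You may lay it in the blue V cradle to change your grip; leave the other things on the bench where they are.

Things in the scene. Friction and masses are not known exactly. Their poses are not given: they have to be found in the camera images.
- bottle: Amber round bottle, closed by a fixed blue ribbed cap; 160 mm tall, 0.14 to 0.28 kg, rigid, stands 40 N of grip. Origin at the centre of its underside, z along its axis towards the cap. Straight body 54 mm in diameter up to z = 104 mm, then a shoulder to a 33 mm neck; cap 40 mm in diameter from z = 120 to 160 mm. Centre of mass 65 to 70 mm up. Starts upright on the mat.
- bottle_cap (a point): Point on the bottle's axis in the middle of its cap, 142 mm from the underside; axes as the bottle's. A tilted hand (30 to 45 degrees from vertical) that grips here leaning out past the cap clears the bottle, standing or lying.
- bottle_low (a point): Point on the bottle's axis 38 mm from the underside; axes as the bottle's. A tilted hand (30 to 45 degrees from vertical) that grips the 54 mm body here leaning out past the underside clears the lying bottle and the cradle.
- mat: Square white-faced plate lying on the bench, 105 x 105 mm and 6 mm thick, fixed. Origin at the centre of its underside, x and y along its edges, z up: its top is 6 mm above the origin.
- cradle: Blue cradle fixed to the bench: foot plate 64 x 98 x 8 mm with two V yokes, each 10 mm wide, 32 mm either side of the centre (54 mm free between them). A bottle lies in it along the cradle's y axis, cap to either end. Origin at the centre of its underside, z up. The Vs open upwards at 45 degrees, 62 mm wide and 57 mm high, lower than a lying bottle's axis.
- cradle_axis (a point): Where the centre line of the 54 mm bottle body runs when the bottle lies in the cradle: 70 mm above the bench over the cradle's centre. The bottle lies safely when this point is about 40 to 65 mm from its underside.
- tin: Bystander: flat round light-grey tin, 57 mm in diameter, 19 mm high, loose. Origin at the centre of its underside.
- slides: Bystander: blue and white box of glass slides, 36 x 84 x 34 mm, loose. Origin at the centre of its underside.
- dish: Bystander: clear shallow round dish with samples, 62 mm in diameter, 15 mm high, loose. Origin at the centre of its underside.
- tape: Bystander: roll of black tape, 62 mm in diameter, 19 mm high, loose. Origin at the centre of its underside.
- lamp_head (a point): Obstacle, fixed: the small metal head of a gooseneck lamp, at the middle of its 27 x 71 x 62 mm extent. It hangs over the bench to the right of the mat and cradle; below it, further right, stands a white scan head 160 mm high.
- board_corner (a point): Obstacle, fixed: the lower front corner of a whiteboard that stands upright along the left side of the bench, reaching forward (+x) and up from here; its wooden post runs down to the floor at the same place.
Mind the look-alikes: they are no part of the job. Leave any yellow look-alike of the bottle alone.

How it is judged:
By the outcome, as a careful person would: the job done as asked, in the order asked, and still so for the second after the job is handed in, with the robot touching nothing.
It also fails if it takes over 72 s, if anything falls off the work surface, if the arm or the gripper's body presses on something with over 40 N, if the wrist force passes 120 N, or if a joint passes its speed limit or range.

## Working session

There is one attempt and no reset: what is moved stays moved. The work goes in short steps, Python scripts to look and compute and a shell command to move; the robot and the scene stay as the last step left them, time stands still between calls to the robot, and variables do not carry over. Pictures are saved under pics/ and viewed, at most 13 in all, crops included, and the job is handed in when it is done.

```bash
ls; mkdir -p pics
cat > h.py <<'E'
import numpy as np, cv2
from workcell import readout, capture, get_calibration, env, boxes_of, pinpoint
def save(im,n): cv2.imwrite(f'pics/{n}.png',cv2.cvtColor(im,cv2.COLOR_RGB2BGR))
E
python3 - <<'E'
from h import *
a=capture('scene');b=capture('top')
save(np.vstack([a,b])[:, :],'raw0'); save(cv2.resize(np.hstack([a,b]),(800,300)),'v0')
save(a,'scene0');save(b,'top0')
for c in ('scene','top'):
  for n in ('bottle','bottle_cap','bottle_low','mat','cradle','cradle_axis','tin','slides','dish','tape','lamp_head','board_corner'):
    print(c,n,[(np.round(d['xy']).tolist(),round(d['conf'],2)) for d in pinpoint(c,n)][:3])
s=readout.read_state();print({k:np.round(v,2).tolist() for k,v in s.items()},env.grip_depth)
print([x for x in dir(env) if x[0]!='_'])
E
```

```text
pics
scene bottle [([369.0, 256.0], 0.86), ([248.0, 255.0], 0.8)]
scene bottle_cap [([381.0, 233.0], 0.87), ([246.0, 244.0], 0.86)]
scene bottle_low [([246.0, 247.0], 0.87), ([372.0, 250.0], 0.74)]
scene mat [([244.0, 258.0], 0.67)]
scene cradle [([222.0, 202.0], 0.88), ([245.0, 246.0], 0.5), ([247.0, 253.0], 0.44)]
scene cradle_axis [([221.0, 193.0], 0.69)]
scene tin []
scene slides [([280.0, 217.0], 0.56)]
scene dish [([254.0, 196.0], 0.5)]
scene tape [([310.0, 325.0], 0.61)]
scene lamp_head []
scene board_corner []
top bottle [([368.0, 158.0], 0.66), ([271.0, 238.0], 0.57)]
top bottle_cap [([376.0, 149.0], 0.82), ([275.0, 238.0], 0.75)]
top bottle_low [([271.0, 237.0], 0.72), ([365.0, 252.0], 0.62), ([366.0, 151.0], 0.57)]
top mat [([267.0, 241.0], 0.85)]
top cradle [([207.0, 245.0], 0.22)]
top cradle_axis [([210.0, 209.0], 0.67)]
top tin [([203.0, 245.0], 0.6)]
top slides [([269.0, 180.0], 0.61)]
top dish [([232.0, 181.0], 0.59)]
top tape [([366.0, 251.0], 0.77)]
top lamp_head []
top board_corner []
{'clock': 1.3, 'joints': [-75.34, 8.62, 82.36, -0.0, 89.03, -7.68], 'joint_velocities': [-0.05, 0.01, -0.02, -0.07, 0.04, 0.03], 'joint_efforts': [-0.0, -71.28, -57.1, -0.0, 0.0, -0.0], 'position': [218.48, -531.84, 231.26], 'eef_rot': [[0.92, 0.38, -0.0], [0.38, -0.92, 0.0], [0.0, -0.0, -1.0]], 'contact_force': [0.22, -0.1, 0.59], 'ft_torque': [-0.04, -0.06, -0.02], 'gripper_force': 0.0, 'width': 85.46} -18.700000000000003
['IKError', 'grip_depth', 'job_done']
```

```bash
python3 -m creep --help 2>&1 | head -40
```

```text
invalid input: not JSON, or not a number
```

View pics/scene0.png

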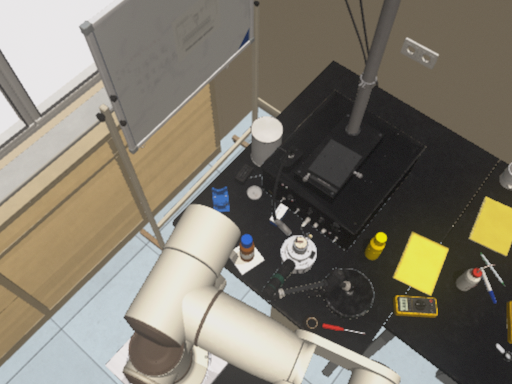

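View pics/top0.png

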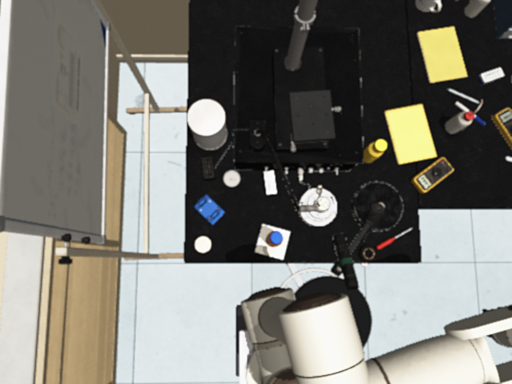

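The amber bottle with the blue cap is at scene (247,245) and top (275,238), on the mat. The cradle is at scene (221,200) and top (209,209). Possible look-alikes are the yellow bottle at scene (376,246) / top (375,150) and the grey red-capped one at scene (468,278). Next I'll triangulate.

```bash
cat >> h.py <<'E'
from scipy.optimize import least_squares
def proj(c,P,cal=None):
    k=cal or get_calibration(c);K=np.array(k['intrinsics']);T=np.array(k['world_to_cam'])
    p=T[:3,:3]@np.asarray(P,float)+T[:3,3];v=np.array([p[0],-p[1],-p[2]])
    if c=='wrist':
        r=np.hypot(v[0],v[1]);th=np.arctan2(r,v[2]);v=np.array([v[0]/r*th,v[1]/r*th,1])
    else: v=v/v[2]
    return (K@v)[:2]
def tri(obs,x0=(400,100,50)): # obs: (cam,cal,xy)
    r=least_squares(lambda P:np.concatenate([proj(c,P,k)-xy for c,k,xy in obs]),x0)
    return r.x,np.sqrt(2*r.cost/len(obs))
def onplane(c,xy,z,cal=None):
    return least_squares(lambda q:proj(c,[q[0],q[1],z],cal)-xy,(400,100)).x
E
python3 - <<'E'
from h import *
S=get_calibration('scene');T=get_calibration('top')
P={'bottle_cap':((246,244),(275,238)),'ycap':((381,233),(376,149)),'bottle':((248,255),(271,238)),'bottle_low':((246,247),(271,237)),'mat':((244,258),(267,241)),'cradle':((222,202),(207,211)),'cradle_axis':((221,193),(210,209)),'slides':((280,217),(269,180)),'dish':((254,196),(232,181)),'tin?':((222,200),(203,245)),'lamp?':((286,230),(305,208))}
for n,(a,b) in P.items():
    x,e=tri([('scene',S,a),('top',T,b)]);print(n,x.round(),e.round(1),'plane0 top',onplane('top',b,0,T).round())
print('K',np.round(S['intrinsics'],0).tolist(),np.round(T['intrinsics'],0).tolist())
for xy in [(188,262),(420,262),(83,243),(65,255)]: print(xy,onplane('top',xy,0,T).round())
E
```

```text
bottle_cap [464.  40. 118.] 0.2 plane0 top [471.  31.]
ycap [ 769. -304.  171.] 3.9 plane0 top [ 802. -352.]
bottle [473.  43. -15.] 0.5 plane0 top [471.  45.]
bottle_low [471.  49.  61.] 0.1 plane0 top [474.  45.]
mat [463.  56. -49.] 0.5 plane0 top [460.  60.]
cradle [576. 274. -16.] 1.9 plane0 top [569. 277.]
cradle_axis [567. 258.  96.] 0.8 plane0 top [576. 266.]
slides [687.  50. -28.] 0.6 plane0 top [683.  50.]
dish [682. 186.  -9.] 0.3 plane0 top [679. 186.]
tin? [479. 247. 156.] 16.0 plane0 top [446. 289.]
lamp? [559. -52. 207.] 1.6 plane0 top [579. -80.]
K [[494.0, 0.0, 253.0], [0.0, 494.0, 195.0], [0.0, 0.0, 1.0]] [[435.0, 0.0, 251.0], [0.0, 435.0, 191.0], [0.0, 0.0, 1.0]]
(188, 262) [386. 342.]
(420, 262) [ 384. -492.]
(83, 243) [454. 716.]
(65, 255) [412. 777.]
```

```bash
python3 -m creep '[[0,0,0,-1,0],[0,0,0,-1,0],[0,0,0,-1,0],[0,0,0,-1,0],[0,0,0,-1,0],[0,0,0,-1,0],[0,0,0,-1,0],[0,0,0,-1,0],[0,0,0,-1,0],[0,0,0,-1,0]]'; python3 -c "
from h import *
s=readout.read_state();print(s['joints'],np.round(s['eef_rot'],3).tolist())"
```

```text
clock: 2.55
position: [218.5, -532.2, 619.0]
eef_rot: [[0.925, 0.38, 0.001], [0.38, -0.925, -0.002], [-0.0, 0.002, -1.0]]
contact_force: [0.1, -0.8, 1.8]
width: 85.1
gripper_force: 0.0
[-7.53539779e+01  2.54470589e+01  1.26609981e+01  7.28536423e-03
  1.41756546e+02 -7.68314782e+00] [[0.925, 0.38, 0.001], [0.38, -0.925, -0.002], [-0.0, 0.002, -1.0]]
```

```bash
python3 -m creep '[[0,0,0,-1,0],[0,0,0,-1,0],[0,0,0,-1,0],[0,0,0,-1,0],[0,0,0,-1,0],[0,0,0,-1,0],[0,0,0,-1,0],[0,0,0,-1,0],[0,0,0,-1,0],[0,0,0,-1,0]]'; python3 -c "
from h import *
s=readout.read_state();print(s['joints'],np.round(s['eef_rot'],3).tolist())"
```

```text
clock: 3.8
position: [155.3, -378.6, 747.9]
eef_rot: [[0.925, 0.376, 0.053], [0.38, -0.916, -0.129], [-0.0, 0.14, -0.99]]
contact_force: [-0.4, 0.6, 0.0]
width: 85.4
gripper_force: 0.0
[-79.86524883  13.70073356   6.99438921   3.52835436 151.40646263
  -8.9815285 ] [[0.925, 0.376, 0.053], [0.38, -0.916, -0.129], [-0.0, 0.14, -0.99]]
```

```bash
python3 -m creep '[[0,0,1,0,0],[0,0,1,0,0],[0,0,1,0,0],[0,0,1,0,0],[0,0,1,0,0],[0,0,1,-0.5,0],[0,0,1,-0.5,0],[0,0,1,-0.5,0],[0,0,1,-0.5,0],[0,0,1,-0.5,0]]'; python3 -c "
from h import *
s=readout.read_state();print(s['joints'],np.round(s['eef_rot'],3).tolist())"
```

```text
clock: 5.05
position: [240.5, -585.7, 671.6]
eef_rot: [[0.925, 0.362, 0.116], [0.38, -0.88, -0.284], [-0.0, 0.306, -0.952]]
contact_force: [-0.2, 0.7, 0.7]
width: 85.6
gripper_force: 0.0
[-75.93915265  25.14453859   6.99066253   3.29724068 130.14472693
  -5.75296388] [[0.925, 0.362, 0.116], [0.38, -0.88, -0.284], [-0.0, 0.306, -0.952]]
```

```bash
cat > kin.py <<'E'
import numpy as np
from scipy.spatial.transform import Rotation as Ro
from scipy.optimize import least_squares
lo=np.array([-160.23,-39.13,6.94,-79.49,9.18,-161.06]);hi=np.array([160.23,120.54,153.29,259.48,160.14,161.06])
PAR=None
def fk(q,p,full=False):
    q=np.radians(q);a1,lat,h,L2,L3,e,Lt=p
    Y=lambda a:Ro.from_euler('y',a).as_matrix();Z=lambda a:Ro.from_euler('z',a).as_matrix()
    R1=Z(q[0]);R2=R1@Y(q[1]);R3=R2@Y(q[2]);R4=R3@Z(q[3])@Y(q[4]);R6=R4@Z(q[5])
    s=R1@[a1,lat,0]+[0,0,h];el=s+R2@[0,0,L2];w=el+R3@[e,0,L3];t=w+R6@[0,0,Lt]
    return (t,R6,s,el,w) if full else (t,R6)
D=[([-75.344,8.623,82.357,0,89.026,-7.678],[218.474,-531.845,231.267]),
([-75.3539779,25.4470589,12.6609981,.00728536,141.756546,-7.68314782],[218.5,-532.2,619.0]),
([-79.86524883,13.70073356,6.99438921,3.52835436,151.40646263,-8.9815285],[155.3,-378.6,747.9]),
([-75.93915265,25.14453859,6.99066253,3.29724068,130.14472693,-5.75296388],[240.5,-585.7,671.6])]
r=least_squares(lambda p:np.concatenate([(fk(q,p)[0]-t) for q,t in D]+[[.002*p[5]]]),[50,77,300,425,425,0,250])
P=r.x
if __name__=='__main__':
    print(P.round(1),r.fun.round(1)); print(fk(D[3][0],P)[1].round(3))
E
python3 kin.py
```

```text
[-1.000e-01  7.680e+01  1.604e+02  4.781e+02  4.995e+02  7.090e+01
  3.225e+02] [-0.   0.  -0.  -0.  -0.   0.   0.   0.  -0.  -0.  -0.  -0.   0.1]
[[-0.362  0.925  0.116]
 [ 0.88   0.38  -0.284]
 [-0.306 -0.    -0.952]]
```

```bash
cat >> kin.py <<'E'
A=Ro.from_euler('z',90).as_matrix()
def tool(q): t,R=fk(q,P); return t,R@A
def ik(t,R,q0,w=1000.):
    f=lambda q:np.concatenate([tool(q)[0]-t,w*Ro.from_matrix(R.T@tool(q)[1]).as_rotvec()])
    return least_squares(f,np.clip(q0,lo+.01,hi-.01),bounds=(lo,hi))
def sim(q,rows,w):
    for r in rows:
        t,R=tool(q);t=t+R@(40*np.array(r[1:4]));R=R@Ro.from_euler('z',.12*r[4]).as_matrix()
        q=ik(t,R,q,w).x
    return q
def tilt(q): z=tool(q)[1][:,2];return np.degrees(np.arccos(-z[2])),np.degrees(np.arctan2(z[1],z[0]))
E
cat > t1.py <<'E'
from kin import *
for w in (100,200,300,500,800):
    a=sim(np.array(D[1][0]),[[0,0,0,-1,0]]*10,w);b=sim(np.array(D[2][0]),[[0,0,1,0,0]]*5+[[0,0,1,-.5,0]]*5,w)
    print(w,tool(a)[0].round(),np.round(tilt(a)),tool(b)[0].round(),np.round(tilt(b)))
# grasp IK
G=np.array([465,42,148.]);rng=np.random.default_rng(0)
for tl in (75,90):
  for az in range(-110,20,15):
    d=np.array([np.cos(np.radians(az)),np.sin(np.radians(az)),0]);th=np.radians(tl)
    z=np.sin(th)*d-np.cos(th)*np.array([0,0,1]);sols=[]
    for s in (1,-1):
      y=s*np.cross([0,0,1],d);R=np.column_stack([np.cross(y,z),y,z]);t=G+18.7*z
      best=[]
      for k in range(8):
        r=ik(t,R,rng.uniform(lo,hi))
        if r.cost<1: best.append(tuple(r.x.round().astype(int)))
      sols+=sorted(set(best))
    print(tl,az,sols)
E
python3 t1.py
```

```text
100 [ 149. -362.  931.] [ 52. -68.] [  77. -620.  968.] [ 70. -75.]
200 [ 152. -369.  875.] [ 41. -68.] [  85. -630.  868.] [ 53. -75.]
300 [ 153. -374.  818.] [ 28. -68.] [  88. -628.  780.] [ 38. -75.]
500 [ 155. -376.  761.] [ 12. -68.] [  89. -617.  695.] [ 21. -73.]
800 [ 155. -377.  739.] [  5. -68.] [  89. -610.  660.] [ 13. -71.]
75 -110 [(np.int64(23), np.int64(34), np.int64(90), np.int64(-51), np.int64(114), np.int64(21))]
75 -95 [(np.int64(27), np.int64(29), np.int64(98), np.int64(-58), np.int64(105), np.int64(18))]
75 -80 [(np.int64(30), np.int64(23), np.int64(107), np.int64(-65), np.int64(95), np.int64(17))]
75 -65 [(np.int64(32), np.int64(16), np.int64(116), np.int64(-74), np.int64(85), np.int64(17))]
75 -50 []
75 -35 []
75 -20 [(np.int64(18), np.int64(-9), np.int64(145), np.int64(239), np.int64(44), np.int64(25)), (np.int64(18), np.int64(-9), np.int64(145), np.int64(239), np.int64(44), np.int64(-155))]
75 -5 [(np.int64(-3), np.int64(-19), np.int64(151), np.int64(184), np.int64(27), np.int64(60)), (np.int64(-3), np.int64(-19), np.int64(151), np.int64(184), np.int64(27),
[... 475 characters left out ...]
np.int64(22)), (np.int64(28), np.int64(36), np.int64(97), np.int64(-66), np.int64(113), np.int64(-158))]
90 -80 [(np.int64(31), np.int64(32), np.int64(107), np.int64(-74), np.int64(104), np.int64(24)), (np.int64(31), np.int64(32), np.int64(107), np.int64(-74), np.int64(104), np.int64(-156))]
90 -65 []
90 -50 []
90 -35 [(np.int64(30), np.int64(15), np.int64(137), np.int64(248), np.int64(79), np.int64(38)), (np.int64(30), np.int64(15), np.int64(137), np.int64(248), np.int64(79), np.int64(-142))]
90 -20 [(np.int64(20), np.int64(9), np.int64(146), np.int64(222), np.int64(72), np.int64(47)), (np.int64(20), np.int64(9), np.int64(146), np.int64(222), np.int64(72), np.int64(-133))]
90 -5 []
90 10 []
```

```bash
cat >> kin.py <<'E'
def show(q,n=''):
    t,R=tool(q);print(n,'q',np.round(q).astype(int).tolist(),'tcp',t.round().astype(int).tolist(),'tilt/az',np.round(tilt(q)).tolist(),'w',fk(q,P,True)[4].round().astype(int).tolist())
def totool(R,v): return np.round(R.T@np.asarray(v,float)/40,2)
E
cat > t2.py <<'E'
from kin import *
q=np.array(D[3][0]);t,R=tool(q);print(R.round(2).tolist())
print('to tool', totool(R,np.array([-110,-640,600])-t))
for tgt in ([-110,-640,600],[-120,-800,500],[-40,-800,400]):
  q1=ik(np.array(tgt),R,q,3000).x;show(q1,'start')
  for w in (600,):
    q2=q1
    for k in range(4):
        # push along direction perp to z toward az -98
        for i in range(10):
            R2=tool(q2)[1];z=R2[:,2];d=np.array([np.cos(np.radians(-98)),np.sin(np.radians(-98)),0])
            v=d*(-z[2])+np.array([0,0,1])*(z@d);v/=np.linalg.norm(v)
            u=R2.T@v;u[2]=0
            q2=sim(q2,[[0,*u,0]],w)
        show(q2,f'w{w} {np.round(u,2)}')
E
python3 t2.py
```

```text
[[0.99, -0.09, 0.12], [-0.05, -0.96, -0.28], [0.14, 0.27, -0.95]]
to tool [-8.84  1.61  1.07]
start q [-113, 19, 28, 15, 120, -36] tcp [-110, -640, 600] tilt/az [18.0, -68.0] w [-148, -549, 907]
w600 [-0.02  1.    0.  ] q [-109, 38, 7, 14, 109, -32] tcp [-122, -842, 553] tilt/az [29.0, -79.0] w [-152, -690, 836]
w600 [0.03 1.   0.  ] q [-107, 41, 7, 15, 90, -31] tcp [-122, -944, 573] tilt/az [44.0, -86.0] w [-139, -721, 805]
w600 [0.07 1.   0.  ] q [-106, 38, 7, 15, 77, -30] tcp [-117, -971, 672] tilt/az [59.0, -89.0] w [-122, -694, 837]
w600 [0.1 1.  0. ] q [-106, 32, 7, 16, 68, -29] tcp [-106, -932, 816] tilt/az [74.0, -91.0] w [-101, -622, 907]
start q [-109, 38, 11, 13, 116, -34] tcp [-120, -800, 500] tilt/az [18.0, -68.0] w [-158, -709, 807]
w600 [-0.01  1.    0.  ] q [-107, 46, 7, 13, 98, -33] tcp [-124, -938, 465] tilt/az [31.0, -81.0] w [-151, -772, 740]
w600 [0.03 1.   0.  ] q [-106, 45, 7, 14, 83, -32] tcp [-123, -1005, 526] tilt/az [47.0, -87.0] w [-136, -770, 746]
w600 [0.07 1.   0.  ] q [-105, 41, 7, 14, 72, -31] tcp [-117, -1008, 653] tilt/az [62.0, -90.0] w [-118, -724, 806]
w600 [0.1 1.  0. ] q [-106, 33, 7, 15, 65, -29] tcp [-105, -951, 813] tilt/az [76.0, -91.0] w [-98, -639, 894]
start q [-102, 27, 41, 10, 97, -32] tcp [-40, -800, 400] tilt/az [18.0, -68.0] w [-78, -709, 707]
w600 [-0.01  1.    0.  ] q [-102, 50, 7, 12, 96, -30] tcp [-69, -973, 402] tilt/az [29.0, -78.0] w [-101, -819, 683]
w600 [0.03 1.   0.  ] q [-103, 49, 7, 13, 81, -30] tcp [-81, -1037, 465] tilt/az [45.0, -84.0] w [-104, -812, 694]
w600 [0.08 1.   0.  ] q [-103, 44, 7, 14, 71, -29] tcp [-85, -1042, 597] tilt/az [59.0, -88.0] w [-97, -765, 761]
w600 [0.11 0.99 0.  ] q [-103, 37, 7, 15, 65, -28] tcp [-81, -989, 762] tilt/az [73.0, -89.0] w [-84, -681, 857]
```

```bash
sed -i "s/Ro.from_euler('z',90)/Ro.from_euler('z',np.pi\/2)/" kin.py; sed -i 's/(100,200,300,500,800)/(400,500,600,700)/; s/np.arange//; s/x.round().astype(int))/x.round().astype(int).tolist())/' t1.py; python3 t1.py; python3 t2.py
```

```text
400 [ 154. -375.  781.] [ 18. -68.] [ 243. -591.  728.] [ 29. -68.]
500 [ 155. -376.  761.] [ 12. -68.] [ 241. -586.  695.] [ 22. -68.]
600 [ 155. -377.  750.] [  9. -68.] [ 239. -583.  676.] [ 18. -68.]
700 [ 155. -377.  744.] [  6. -68.] [ 239. -581.  664.] [ 16. -68.]
75 -110 [(23, 34, 90, -51, 114, 48), (23, 34, 90, -51, 114, -132)]
75 -95 [(27, 29, 98, -58, 105, 45), (27, 29, 98, -58, 105, -135)]
75 -80 [(30, 23, 107, -65, 95, 44), (30, 23, 107, -65, 95, -136)]
75 -65 [(32, 16, 116, -74, 85, 43), (32, 16, 116, -74, 85, -137)]
75 -50 []
75 -35 []
75 -20 [(18, -9, 145, 239, 44, 52), (18, -9, 145, 239, 44, -128)]
75 -5 [(-3, -19, 151, 184, 27, 87), (-3, -19, 151, 184, 27, -93)]
75 10 [(-29, -21, 152, 116, 42, 135), (-29, -21, 152, 116, 42, -45)]
90 -110 [(23, 41, 89, -59, 122, 49), (23, 41, 89, -59, 122, -131)]
90 -95 [(28, 36, 97, -66, 113, 49), (28, 36, 97, -66, 113, -131)]
90 -80 [(31, 32, 107, -74, 104, 50), (31, 32, 107, -74, 104, -130)]
90 -65 []
90 -50 []
90 -35 [(30, 15, 137, 248, 79, 64), (30, 15, 137, 248, 79, -116)]
90 -20 [(20, 9, 146, 222, 72, 74), (20, 9, 146, 222, 72
[... 1132 characters left out ...]
[-118, -724, 806]
w600 [-0.36  0.93  0.  ] q [-106, 33, 7, 15, 65, -29] tcp [-105, -951, 813] tilt/az [76.0, -91.0] w [-98, -639, 894]
start q [-102, 27, 41, 10, 97, -32] tcp [-40, -800, 400] tilt/az [18.0, -68.0] w [-78, -709, 707]
w600 [-0.46  0.89  0.  ] q [-102, 50, 7, 12, 96, -30] tcp [-69, -973, 402] tilt/az [29.0, -78.0] w [-101, -819, 683]
w600 [-0.42  0.91  0.  ] q [-103, 49, 7, 13, 81, -30] tcp [-81, -1037, 465] tilt/az [45.0, -84.0] w [-104, -812, 694]
w600 [-0.38  0.93  0.  ] q [-103, 44, 7, 14, 71, -29] tcp [-85, -1042, 597] tilt/az [59.0, -88.0] w [-97, -765, 761]
w600 [-0.34  0.94  0.  ] q [-103, 37, 7, 15, 65, -28] tcp [-81, -989, 762] tilt/az [73.0, -89.0] w [-84, -681, 857]
```

```bash
python3 -m creep '[[0,-0.86,-0.25,0.11,0],[0,-0.86,-0.25,0.11,0],[0,-0.86,-0.25,0.11,0],[0,-0.86,-0.25,0.11,0],[0,-0.86,-0.25,0.11,0],[0,-0.86,-0.25,0.11,0],[0,-0.86,-0.25,0.11,0],[0,-0.86,-0.25,0.11,0],[0,-0.86,-0.25,0.11,0],[0,-0.86,-0.25,0.11,0]]'; python3 -c "
from h import *
from kin import *
s=readout.read_state();show(s['joints']);save(capture('wrist'),'wr1')"
```

```text
clock: 6.3
position: [-110.2, -640.4, 599.1]
eef_rot: [[0.925, 0.362, 0.115], [0.38, -0.881, -0.283], [-0.001, 0.306, -0.952]]
contact_force: [0.7, -0.4, 0.4]
width: 85.2
gripper_force: 0.0
 q [-113, 19, 28, 14, 120, -36] tcp [-110, -640, 599] tilt/az [18.0, -68.0] w [-147, -549, 906]
```

View pics/wr1.png

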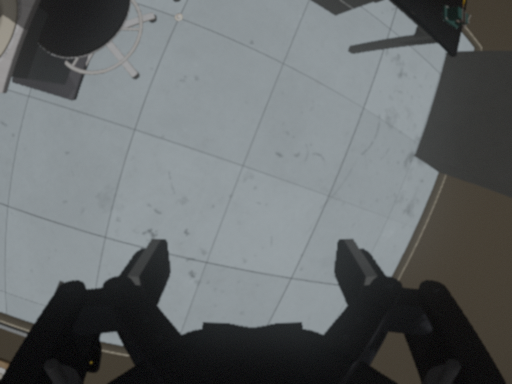

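```bash
python3 -c "
from h import *
k=get_calibration('wrist');K=np.array(k['intrinsics']);T=np.array(k['world_to_cam']);c=-T[:3,:3].T@T[:3,3]
print(c.round(),K[0,0].round())
for p in [(400,270),(445,175),(30,325),(110,348),(450,100),(420,150)]:
  v=(np.array(p)-K[:2,2])/K[0,0];th=np.hypot(*v);u=v/th
  r=np.array([u[0]*np.sin(th),-u[1]*np.sin(th),-np.cos(th)]);w=T[:3,:3].T@r
  print(p,w.round(2),[(c+w*((z-c[2])/w[2])).round()[:2].tolist() for z in (-700,-900)])
"
```

```text
[ -60. -573.  732.] 297.0
(400, 270) [-0.2  -0.81 -0.55] [[-591.0, -2670.0], [-665.0, -2962.0]]
(445, 175) [ 0.13 -0.82 -0.55] [[272.0, -2706.0], [318.0, -3004.0]]
(30, 325) [-0.71  0.22 -0.67] [[-1575.0, -98.0], [-1786.0, -31.0]]
(110, 348) [-0.73 -0.04 -0.68] [[-1594.0, -651.0], [-1808.0, -661.0]]
(450, 100) [ 0.35 -0.74 -0.57] [[817.0, -2443.0], [939.0, -2704.0]]
(420, 150) [ 0.17 -0.75 -0.63] [[324.0, -2278.0], [377.0, -2516.0]]
```

```bash
python3 -m creep '[[0,-0.53,1,0,0],[0,-0.53,1,0,0],[0,-0.53,1,0,0],[0,-0.53,1,0,0],[0,-0.53,1,0,0],[0,-0.52,1,0,0],[0,-0.52,1,0,0],[0,-0.52,1,0,0],[0,-0.52,1,0,0],[0,-0.52,1,0,0]]' && python3 -m creep '[[0,-0.5,1,0,0],[0,-0.5,1,0,0],[0,-0.5,1,0,0],[0,-0.5,1,0,0],[0,-0.5,1,0,0],[0,-0.48,1,0,0],[0,-0.48,1,0,0],[0,-0.48,1,0,0],[0,-0.48,1,0,0],[0,-0.48,1,0,0]]';  python3 -c "
from h import *
from kin import *
s=readout.read_state();show(s['joints'])"
```

```text
clock: 7.6
position: [-117.6, -855.1, 547.1]
eef_rot: [[0.936, 0.341, 0.09], [0.34, -0.805, -0.485], [-0.093, 0.484, -0.87]]
contact_force: [0.1, 0.8, -0.2]
width: 85.3
gripper_force: 0.0
clock: 8.85
position: [-119.2, -956.1, 578.1]
eef_rot: [[0.945, 0.323, 0.049], [0.258, -0.646, -0.718], [-0.201, 0.691, -0.694]]
contact_force: [1.1, -0.8, -0.1]
width: 85.3
gripper_force: 0.0
 q [-107, 41, 7, 15, 88, -31] tcp [-119, -956, 578] tilt/az [46.0, -86.0] w [-135, -725, 802]
```

```bash
python3 -m creep '[[0,-0.46,1,0,0],[0,-0.46,1,0,0],[0,-0.46,1,0,0],[0,-0.46,1,0,0],[0,-0.46,1,0,0],[0,-0.44,1,0,0],[0,-0.44,1,0,0],[0,-0.44,1,0,0],[0,-0.44,1,0,0],[0,-0.44,1,0,0]]' && python3 -m creep '[[0,-0.42,1,0,0],[0,-0.42,1,0,0],[0,-0.42,1,0,0],[0,-0.42,1,0,0],[0,-0.42,1,0,0],[0,-0.4,1,0,0],[0,-0.4,1,0,0],[0,-0.4,1,0,0],[0,-0.4,1,0,0],[0,-0.4,1,0,0]]';  python3 -c "
from h import *
from kin import *
s=readout.read_state();q=s['joints'];show(q)
for n in range(4,11):show(sim(q,[[0,-.38,1,0,0]]*n,600),n)"
```

```text
clock: 10.1
position: [-117.7, -969.7, 696.5]
eef_rot: [[0.949, 0.316, 0.01], [0.156, -0.44, -0.884], [-0.275, 0.84, -0.467]]
contact_force: [-0.3, 0.2, -0.2]
width: 85.3
gripper_force: 0.0
clock: 11.35
position: [-109.7, -909.5, 855.4]
eef_rot: [[0.948, 0.317, -0.021], [0.052, -0.221, -0.974], [-0.314, 0.922, -0.226]]
contact_force: [0.5, 0.1, 0.4]
width: 85.4
gripper_force: 0.0
 q [-107, 30, 7, 17, 67, -29] tcp [-110, -910, 855] tilt/az [77.0, -91.0] w [-103, -595, 928]
4 q [-108, 27, 7, 17, 65, -29] tcp [-104, -869, 922] tilt/az [83.0, -92.0] w [-94, -549, 963]
5 q [-108, 26, 7, 18, 64, -28] tcp [-103, -857, 939] tilt/az [84.0, -92.0] w [-92, -537, 972]
6 q [-108, 25, 7, 18, 64, -28] tcp [-101, -845, 955] tilt/az [85.0, -92.0] w [-90, -524, 980]
7 q [-108, 24, 7, 18, 63, -28] tcp [-100, -832, 971] tilt/az [87.0, -92.0] w [-88, -510, 989]
8 q [-109, 23, 7, 18, 63, -28] tcp [-99, -819, 988] tilt/az [88.0, -92.0] w [-86, -497, 998]
9 q [-109, 22, 7, 19, 63, -28] tcp [-98, -805, 1004] tilt/az [90.0, -92.0] w [-84, -483, 1006]
10 q [-109, 21, 7, 19, 62, -28] tcp [-96, -790, 1020] tilt/az [91.0, -92.0] w [-83, -468, 1014]
```

```bash
python3 -m creep '[[0,-0.38,1,0,0],[0,-0.38,1,0,0],[0,-0.38,1,0,0],[0,-0.38,1,0,0],[0,-0.38,1,0,0],[0,-0.38,1,0,0],[0,-0.38,1,0,0],[0,-0.38,1,0,0],[0,-0.38,1,0,0],[0,0,0,0,0]]';  cat > t3.py <<'E'
from h import *
from kin import *
s=readout.read_state();q=s['joints'];R=np.array(s['eef_rot']);t=np.array(s['position']);show(q);print(R.round(3).tolist(),'up in tool',R[2].round(3))
for n in (0,2,4,6,8,10,12,14,16,18,20,22,24,26):
    f=n/26
    # waypoint path
    W=[np.array(w,float) for w in ([*t],[150,-640,760],[330,-330,600],[430,0,480],[465,230,330])]
    i=min(int(f*4),3);p=W[i]+(W[i+1]-W[i])*(f*4-i)
    r=ik(p,R,q,600);q=r.x;show(q,f'{n} cost{r.cost:.0f}')
for i in range(4):print(totool(R,W[i+1]-W[i]))
E
python3 t3.py
```

```text
clock: 12.6
position: [-97.0, -802.3, 1003.4]
eef_rot: [[0.945, 0.324, -0.04], [-0.034, -0.025, -0.999], [-0.325, 0.946, -0.013]]
contact_force: [-0.4, 0.3, -0.2]
width: 85.8
gripper_force: 0.0
 q [-109, 22, 7, 19, 63, -28] tcp [-97, -802, 1003] tilt/az [89.0, -92.0] w [-84, -480, 1007]
[[0.945, 0.324, -0.04], [-0.034, -0.025, -0.999], [-0.325, 0.946, -0.013]] up in tool [-0.325  0.946 -0.013]
0 cost0 q [-109, 22, 7, 19, 63, -28] tcp [-97, -802, 1003] tilt/az [89.0, -92.0] w [-84, -480, 1007]
2 cost0 q [-101, 2, 45, 13, 45, -28] tcp [-21, -752, 929] tilt/az [89.0, -92.0] w [-8, -430, 933]
4 cost0 q [-91, -9, 64, -2, 35, -18] tcp [55, -702, 854] tilt/az [89.0, -92.0] w [68, -380, 858]
6 cost0 q [-79, -15, 79, -28, 30, 6] tcp [131, -652, 779] tilt/az [89.0, -92.0] w [144, -330, 783]
8 cost0 q [-64, -22, 90, -54, 36, 29] tcp [192, -568, 723] tilt/az [89.0, -92.0] w [205, -246, 727]
10 cost0 q [-45, -26, 98, -73, 50, 47] tcp [247, -473, 674] tilt/az [89.0, -92.0] w [260, -151, 678]
12 cost574 q [-27, -25, 101, -79, 66, 53] tcp [292, -389, 634] tilt/az [87.0, -91.0] w [298, -67, 652]
14 cost3898 q [-12, -22, 100, -79, 81, 57] tcp [334, -310, 595] tilt/az [82.0, -90.0] w [335, 10, 640]
16 cost5858 q [9, -11, 99, -79, 102, 72] tcp [381, -174, 514] tilt/az [79.0, -93.0] w [396, 143, 574]
18 cost2683 q [23, 0, 98, -79, 115, 83] tcp [399, -58, 466] tilt/az [84.0, -93.0] w [418, 262, 500]
20 cost508 q [30, 10, 92, -79, 122, 86] tcp [425, 24, 448] tilt/az [87.0, -93.0] w [441, 346, 463]
22 cost0 q [35, 17, 87, -79, 126, 89] tcp [443, 88, 422] tilt/az [89.0, -92.0] w [457, 411, 426]
24 cost0 q [39, 26, 81, -75, 129, 93] tcp [454, 159, 376] tilt/az [89.0, -92.0] w [467, 481, 380]
26 cost0 q [43, 35, 73, -72, 132, 96] tcp [465, 230, 330] tilt/az [89.0, -92.0] w [478, 552, 334]
[ 7.67 -3.85 -4.23]
[ 5.29 -2.52 -7.88]
[ 3.06 -2.23 -8.31]
[ 1.85 -3.41 -5.73]
```

```bash
cat > t4.py <<'E'
from kin import *
def go(q,tgt,n,turn=0,w=600,v=True):
    """simulate n rows heading for tgt, const world step; returns q and rows per 10"""
    t,R=tool(q)
    for i in range(n):
        t,R=tool(q);u=R.T@((np.asarray(tgt,float)-t)/(n-i))/40
        if i%10==0 and v: print('   row',i,u.round(2),turn)
        q=sim(q,[[0,*np.clip(u,-1,1),turn]],w)
    show(q); return q
if __name__=='__main__':
    from workcell import readout
    q=readout.read_state()['joints'];show(q)
    for z in (650,450):
        q1=go(q,[150,-640,760],10,-1); q1=go(q1,[330,-330,z],10);q1=go(q1,[450,0,max(z-120,400)],10);q1=go(q1,[465,160,300],5)
        R=tool(q1)[1];print(R.round(3).tolist())
E
python3 t4.py
```

```text
q [-109, 22, 7, 19, 63, -28] tcp [-97, -802, 1003] tilt/az [89.0, -92.0] w [-84, -480, 1007]
   row 0 [ 0.77 -0.39 -0.42] -1
 q [-75, -16, 82, -35, 30, -56] tcp [150, -640, 760] tilt/az [89.0, -92.0] w [163, -318, 764]
   row 0 [ 0.3   0.41 -0.79] 0
 q [-17, -22, 95, -79, 75, -17] tcp [324, -343, 655] tilt/az [85.0, -90.0] w [325, -22, 685]
   row 0 [ 0.4   0.3  -0.83] 0
 q [27, 4, 82, -78, 116, 5] tcp [450, 0, 530] tilt/az [78.0, -88.0] w [439, 315, 599]
   row 0 [ 1.3   0.04 -0.53] 0
 q [39, 21, 82, -67, 122, 26] tcp [463, 147, 358] tilt/az [78.0, -88.0] w [452, 462, 427]
[[0.04, 0.999, 0.033], [0.214, 0.024, -0.977], [-0.976, 0.046, -0.213]]
   row 0 [ 0.77 -0.39 -0.42] -1
 q [-75, -16, 82, -35, 30, -56] tcp [150, -640, 760] tilt/az [89.0, -92.0] w [163, -318, 764]
   row 0 [ 0.8   0.39 -0.78] 0
 q [-17, -23, 113, -79, 73, -1] tcp [326, -335, 477] tilt/az [80.0, -89.0] w [323, -17, 533]
   row 0 [ 0.35  0.3  -0.79] 0
 q [27, 8, 94, -73, 113, 21] tcp [450, 0, 400] tilt/az [79.0, -89.0] w [447, 317, 460]
   row 0 [ 0.64  0.06 -0.69] 0
 q [39, 26, 83, -64, 121, 33] tcp [465, 160, 300] tilt/az [79.0, -89.0] w [462, 477, 360]
[[0.042, 0.999, 0.011], [0.185, 0.003, -0.983], [-0.982, 0.043, -0.185]]
```

```bash
python3 -m creep '[[0,0.77,-0.39,-0.42,0],[0,0.77,-0.39,-0.42,0],[0,0.77,-0.39,-0.42,0],[0,0.77,-0.39,-0.42,0],[0,0.77,-0.39,-0.42,0],[0,0.77,-0.39,-0.42,0],[0,0.77,-0.39,-0.42,0],[0,0.77,-0.39,-0.42,0],[0,0.77,-0.39,-0.42,0],[0,0.77,-0.39,-0.42,0]]'
python3 - <<'E'
from h import *
S=get_calibration('scene');T=get_calibration('top')
for a,b in [((281,293),(350,285)),((350,288),(380,207)),((283,277),(345,240)),((303,220),(319,195)),((286,230),(305,208)),((268,131),(205,112))]:
    x,e=tri([('scene',S,a),('top',T,b)]);print(a,b,x.round(),e.round(1))
a=capture('scene');b=capture('top')
v=np.hstack([cv2.resize(a[150:350,180:430],(400,320),interpolation=3),cv2.resize(b[150:300,190:400],(400,320),interpolation=3)])
save(v,'crop1')
E
```

```text
clock: 13.85
position: [138.6, -651.9, 770.1]
eef_rot: [[0.946, 0.323, -0.04], [-0.033, -0.028, -0.999], [-0.324, 0.946, -0.016]]
contact_force: [0.1, 0.1, 0.4]
width: 85.5
gripper_force: 0.0
(281, 293) (350, 285) [ 337. -177.  287.] 7.7
(350, 288) (380, 207) [ 578. -333.   80.] 1.4
(283, 277) (345, 240) [ 440. -162.  212.] 5.5
(303, 220) (319, 195) [593. -87. 276.] 2.8
(286, 230) (305, 208) [559. -52. 207.] 1.6
(268, 131) (205, 112) [892. 280. 134.] 1.4
```

View pics/crop1.png

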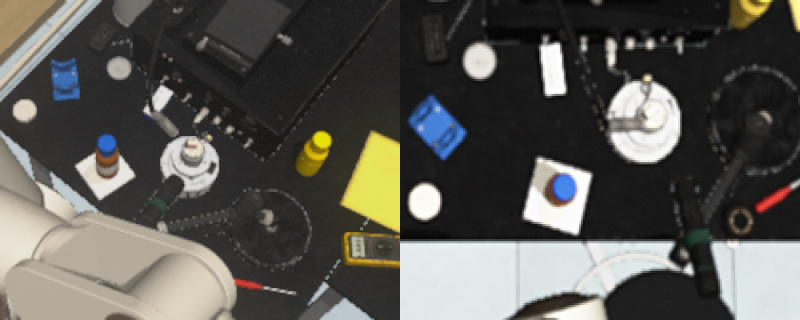

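```bash
cat > t5.py <<'E'
from kin import *
import sys,json
from workcell import readout
# usage: t5.py 'x,y,z' n turn ; prints rows for n rows (simulated)
def plan(q,tgt,n,turn,w=600):
    rows=[]
    for i in range(n):
        t,R=tool(q);u=R.T@((np.asarray(tgt,float)-t)/(n-i))/40
        r=[*np.clip(u,-1,1).round(2),turn];rows.append(r);q=sim(q,[[0,*r]],w)
    return q,rows
if __name__=='__main__':
    q=readout.read_state()['joints'];show(q)
    for a in sys.argv[1:]:
        x,y,z,n,tr=map(float,a.split(','));q,rows=plan(q,[x,y,z],int(n),tr);show(q)
        print([ [float(k) for k in r] for r in rows])
    print('up',tool(q)[1][2].round(3))
E
python3 t5.py 330,-330,500,10,-1 450,0,420,10,0 465,170,300,5,0
```

```text
q [-77, -15, 80, -30, 30, 8] tcp [140, -652, 768] tilt/az [89.0, -92.0] w [152, -329, 774]
 q [-17, -24, 109, -79, 74, -5] tcp [324, -336, 520] tilt/az [81.0, -90.0] w [321, -17, 568]
[[0.64, -0.51, -0.81, -1.0], [0.7, -0.42, -0.81, -1.0], [0.74, -0.34, -0.81, -1.0], [0.78, -0.25, -0.81, -1.0], [0.8, -0.15, -0.81, -1.0], [0.82, -0.05, -0.81, -1.0], [0.82, 0.04, -0.81, -1.0], [0.92, 0.18, -0.81, -1.0], [1.0, 0.36, -0.83, -1.0], [1.0, 0.63, -0.9, -1.0]]
 q [27, 7, 92, -74, 114, 18] tcp [450, 0, 420] tilt/az [79.0, -89.0] w [446, 317, 479]
[[0.39, 0.31, -0.79, 0.0], [0.4, 0.31, -0.79, 0.0], [0.42, 0.31, -0.78, 0.0], [0.42, 0.31, -0.78, 0.0], [0.42, 0.31, -0.78, 0.0], [0.42, 0.31, -0.78, 0.0], [0.42, 0.31, -0.78, 0.0], [0.42, 0.31, -0.78, 0.0], [0.42, 0.31, -0.78, 0.0], [0.41, 0.3, -0.79, 0.0]]
 q [40, 27, 82, -64, 122, 33] tcp [465, 170, 300] tilt/az [79.0, -89.0] w [462, 487, 359]
[[0.75, 0.05, -0.73, 0.0], [0.75, 0.05, -0.72, 0.0], [0.75, 0.05, -0.73, 0.0], [0.75, 0.05, -0.72, 0.0], [0.74, 0.06, -0.73, 0.0]]
up [-0.982  0.044 -0.182]
```

```bash
python3 -m creep '[[0,0.64,-0.51,-0.81,-1],[0,0.7,-0.42,-0.81,-1],[0,0.74,-0.34,-0.81,-1],[0,0.78,-0.25,-0.81,-1],[0,0.8,-0.15,-0.81,-1],[0,0.82,-0.05,-0.81,-1],[0,0.82,0.04,-0.81,-1],[0,0.9,0.15,-0.81,-1],[0,0.95,0.3,-0.82,-1],[0,0.95,0.4,-0.85,-1]]'; python3 t5.py 450,0,430,10,0 465,170,300,5,0
```

```text
clock: 15.2
position: [308.1, -340.1, 520.8]
eef_rot: [[0.04, 0.999, 0.005], [0.148, -0.001, -0.989], [-0.988, 0.04, -0.148]]
contact_force: [1.2, -0.9, -0.2]
width: 85.6
gripper_force: 0.0
 q [-18, -26, 110, -79, 72, -6] tcp [308, -340, 521] tilt/az [82.0, -90.0] w [306, -21, 568]
 q [27, 7, 92, -74, 114, 17] tcp [450, 0, 430] tilt/az [80.0, -89.0] w [447, 317, 489]
[[0.36, 0.34, -0.81, 0.0], [0.38, 0.35, -0.8, 0.0], [0.4, 0.35, -0.8, 0.0], [0.4, 0.35, -0.8, 0.0], [0.4, 0.35, -0.8, 0.0], [0.4, 0.35, -0.8, 0.0], [0.4, 0.35, -0.8, 0.0], [0.4, 0.36, -0.8, 0.0], [0.41, 0.35, -0.79, 0.0], [0.4, 0.36, -0.8, 0.0]]
 q [40, 27, 82, -64, 122, 33] tcp [465, 170, 300] tilt/az [80.0, -89.0] w [462, 487, 359]
[[0.8, 0.05, -0.72, 0.0], [0.8, 0.05, -0.71, 0.0], [0.8, 0.05, -0.72, 0.0], [0.79, 0.05, -0.71, 0.0], [0.8, 0.05, -0.72, 0.0]]
up [-0.982  0.041 -0.182]
```

```bash
python3 -m creep '[[0,0.36,0.34,-0.81,0],[0,0.38,0.35,-0.8,0],[0,0.4,0.35,-0.8,0],[0,0.4,0.35,-0.8,0],[0,0.4,0.35,-0.8,0],[0,0.4,0.35,-0.8,0],[0,0.4,0.35,-0.8,0],[0,0.4,0.36,-0.8,0],[0,0.4,0.36,-0.8,0],[0,0.4,0.36,-0.8,0]]'; python3 t5.py 465,190,230,8,0
python3 - <<'E'
from h import *
k=get_calibration('wrist');im=capture('wrist');save(im,'wr2')
for n in ('bottle','bottle_cap','bottle_low','mat','lamp_head'): print(n,[(np.round(d['xy']).tolist(),round(d['conf'],2)) for d in pinpoint('wrist',n)][:3])
print('exp',[proj('wrist',p,k).round() for p in ([465,40,148],[465,40,6],[559,-52,207])])
E
```

```text
clock: 16.45
position: [451.2, 0.5, 431.1]
eef_rot: [[0.041, 0.999, 0.009], [0.185, 0.001, -0.983], [-0.982, 0.042, -0.185]]
contact_force: [0.7, -0.6, 0.8]
width: 85.1
gripper_force: 0.0
 q [27, 7, 91, -74, 114, 17] tcp [451, 1, 431] tilt/az [79.0, -89.0] w [448, 317, 491]
 q [41, 33, 82, -60, 120, 40] tcp [465, 190, 230] tilt/az [79.0, -89.0] w [462, 507, 290]
[[0.73, 0.02, -0.47, 0.0], [0.73, 0.02, -0.46, 0.0], [0.73, 0.02, -0.47, 0.0], [0.73, 0.02, -0.46, 0.0], [0.73, 0.01, -0.47, 0.0], [0.73, 0.02, -0.46, 0.0], [0.72, 0.01, -0.47, 0.0], [0.73, 0.02, -0.46, 0.0]]
up [-0.982  0.042 -0.185]
bottle []
bottle_cap [([415.0, 24.0], 0.76)]
bottle_low []
mat []
lamp_head []
exp [array([ 253., -178.]), array([ 246., -225.]), array([365., -48.])]
```

View pics/wr2.png

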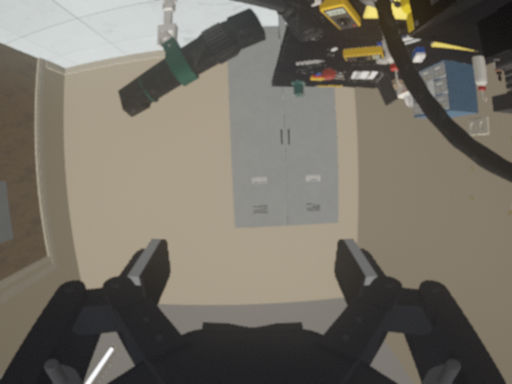

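```bash
python3 -m creep '[[0,0.73,0.02,-0.47,0],[0,0.73,0.02,-0.46,0],[0,0.73,0.02,-0.47,0],[0,0.73,0.02,-0.46,0],[0,0.73,0.02,-0.47,0],[0,0.73,0.02,-0.46,0],[0,0.73,0.02,-0.47,0],[0,0.73,0.02,-0.46,0],[0,0,0,0,0],[0,0,0,0,0]]'
cat > look.py <<'E'
import sys,pickle,os
from h import *
tag=sys.argv[1];k=get_calibration('wrist');im=capture('wrist');save(im,'w_'+tag)
o={}
for n in ('bottle','bottle_cap','bottle_low','mat','lamp_head'):
    d=pinpoint('wrist',n);o[n]=d;print(n,[(np.round(e['xy']).tolist(),round(e['conf'],2)) for e in d][:3])
print('bbox',[(np.round(d['extent']).tolist(),round(d['conf'],2)) for d in boxes_of('wrist','bottle')][:2])
pickle.dump((k,o),open(f'o_{tag}.pkl','wb'))
print('exp',[proj('wrist',p,k).round().tolist() for p in ([465,40,148],[465,40,6],[559,-52,207])])
E
python3 look.py a; python3 t5.py 465,190,148,5,0
```

```text
clock: 18.0
position: [465.7, 187.8, 231.2]
eef_rot: [[0.044, 0.999, 0.01], [0.184, 0.002, -0.983], [-0.982, 0.046, -0.184]]
contact_force: [0.1, 0.3, -0.1]
width: 85.6
gripper_force: 0.0
bottle []
bottle_cap [([246.0, 115.0], 0.71)]
bottle_low [([243.0, 23.0], 0.88), ([377.0, 92.0], 0.43)]
mat []
lamp_head []
bbox [([218.0, 1.0, 54.0, 138.0], 0.95)]
exp [[246.0, 120.0], [240.0, -3.0], [319.0, 170.0]]
 q [41, 33, 82, -60, 120, 40] tcp [466, 188, 231] tilt/az [79.0, -89.0] w [462, 505, 290]
 q [41, 38, 84, -56, 116, 47] tcp [465, 190, 148] tilt/az [79.0, -89.0] w [462, 507, 207]
[[0.41, -0.02, 0.07, 0.0], [0.41, -0.02, 0.07, 0.0], [0.4, -0.02, 0.07, 0.0], [0.41, -0.03, 0.07, 0.0], [0.4, -0.02, 0.06, 0.0]]
up [-0.982  0.046 -0.184]
```

View pics/w_a.png

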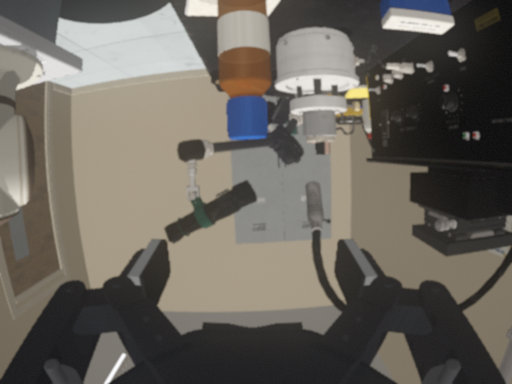

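```bash
cat > t6.py <<'E'
from h import *;import pickle,glob
S=get_calibration('scene');T=get_calibration('top')
W=[pickle.load(open(f,'rb')) for f in sorted(glob.glob('o_*.pkl'))]
for n,a,b in (('bottle_cap',(246,244),(275,238)),('bottle_low',(246,247),(271,237))):
    w=[('wrist',k,np.array(o[n][0]['xy'])) for k,o in W if o[n]]
    for o in ([('scene',S,a),('top',T,b)]+w,w+[('top',T,b)],w+[('scene',S,a)],w):
        if len(o)>1: x,e=tri(o);print(n,len(o),x.round(1),e.round(1))
E
python3 t6.py
```

```text
bottle_cap 3 [464.7  38.5 142.2] 1.6
bottle_cap 2 [465.3  41.8 143. ] 0.4
bottle_cap 2 [464.8  34.7 141.8] 1.7
bottle_low 3 [467.9  50.8  45.8] 1.6
bottle_low 2 [467.3  48.3  44.3] 1.0
bottle_low 2 [467.6  53.   46.8] 1.7
```

```bash
python3 -m creep '[[0,0.41,-0.02,0.07,0],[0,0.41,-0.02,0.07,0],[0,0.4,-0.02,0.07,0],[0,0.4,-0.02,0.07,0],[0,0.4,-0.02,0.07,0],[0,0,0,0.2,0],[0,0,0,0.2,0],[0,0,0,0.2,0],[0,0,0,0,0],[0,0,0,0,0]]'; python3 look.py b; python3 t6.py
```

```text
clock: 19.6
position: [465.6, 166.0, 144.1]
eef_rot: [[0.044, 0.999, 0.011], [0.184, 0.002, -0.983], [-0.982, 0.046, -0.184]]
contact_force: [0.4, -0.3, -0.4]
width: 85.1
gripper_force: 0.0
bottle [([248.0, 63.0], 0.61)]
bottle_cap []
bottle_low [([247.0, 96.0], 0.67), ([385.0, 125.0], 0.56)]
mat [([235.0, 56.0], 0.87)]
lamp_head [([317.0, 270.0], 0.68)]
bbox [([214.0, 55.0, 62.0, 175.0], 0.88)]
exp [[250.0, 209.0], [243.0, 62.0], [324.0, 236.0]]
bottle_cap 3 [464.7  38.5 142.2] 1.6
bottle_cap 2 [465.3  41.8 143. ] 0.4
bottle_cap 2 [464.8  34.7 141.8] 1.7
bottle_low 4 [467.5  48.8  43.2] 1.8
bottle_low 3 [467.2  45.7  42. ] 1.1
bottle_low 3 [467.3  49.3  43.3] 1.9
bottle_low 2 [466.9  39.7  40.2] 0.0
```

```bash
python3 -m creep '[[0,0,0,0,-0.39],[0,-0.07,-0.03,0.43,0],[0,-0.08,0,0.43,0],[0,-0.08,0,0.43,0],[0,-0.08,0,0.43,0],[0,-0.08,0,0.43,0],[0,-0.08,0,0.43,0],[0,-0.07,0,0.43,0],[0,-0.07,0,0.43,0],[0,0,0,0,0]]'; python3 look.py c; python3 -m creep '[[0.3,0,0,0,0],[0.35,0,0,0,0],[0.4,0,0,0,0],[0.45,0,0,0,0],[0.5,0,0,0,0],[0.53,0,0,0,0],[0.55,0,0,0,0],[0.55,0,0,0,0],[0.55,0,0,0,0],[0.55,0,0,0,0]]'
```

```text
clock: 21.2
position: [465.7, 25.1, 142.6]
eef_rot: [[-0.003, 1.0, 0.009], [0.183, 0.01, -0.983], [-0.983, -0.001, -0.183]]
contact_force: [0.3, -0.5, -0.5]
width: 85.5
gripper_force: 0.0
bottle []
bottle_cap [([413.0, 183.0], 0.66), ([248.0, 262.0], 0.63)]
bottle_low [([250.0, 49.0], 0.78)]
mat []
lamp_head []
bbox [([190.0, 2.0, 120.0, 310.0], 0.79), ([403.0, 142.0, 9.0, 54.0], 0.56)]
exp [[249.0, 264.0], [249.0, -14.0], [355.0, 285.0]]
clock: 22.8
position: [465.8, 26.3, 142.6]
eef_rot: [[-0.003, 1.0, 0.01], [0.183, 0.011, -0.983], [-0.983, -0.001, -0.183]]
contact_force: [-2.1, 0.5, 2.3]
width: 38.7
gripper_force: 29.6
```

View pics/w_c.png

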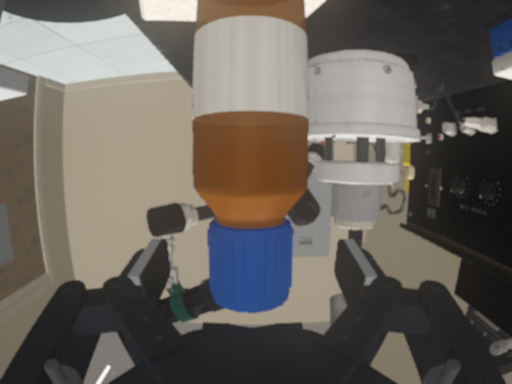

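```bash
python3 t5.py 465,28,160,2,0 460,40,400,8,0 320,-320,510,10,0
```

```text
q [29, 29, 101, -63, 104, 46] tcp [466, 26, 143] tilt/az [79.0, -89.0] w [463, 343, 202]
 q [29, 28, 100, -63, 105, 44] tcp [465, 28, 160] tilt/az [79.0, -89.0] w [462, 345, 219]
[[-0.21, -0.01, -0.06, 0.0], [-0.21, -0.01, -0.06, 0.0]]
 q [30, 12, 90, -72, 116, 18] tcp [460, 40, 400] tilt/az [79.0, -89.0] w [457, 357, 459]
[[-0.73, -0.02, -0.17, 0.0], [-0.73, -0.02, -0.17, 0.0], [-0.73, -0.02, -0.18, 0.0], [-0.73, -0.01, -0.17, 0.0], [-0.73, -0.02, -0.18, 0.0], [-0.73, -0.01, -0.17, 0.0], [-0.73, -0.02, -0.18, 0.0], [-0.74, -0.01, -0.17, 0.0]]
 q [-15, -24, 109, -78, 76, -8] tcp [320, -320, 510] tilt/az [79.0, -89.0] w [317, -3, 569]
[[-0.43, -0.36, 0.83, 0.0], [-0.43, -0.36, 0.83, 0.0], [-0.43, -0.36, 0.83, 0.0], [-0.44, -0.36, 0.83, 0.0], [-0.43, -0.36, 0.83, 0.0], [-0.44, -0.36, 0.83, 0.0], [-0.43, -0.36, 0.83, 0.0], [-0.44, -0.36, 0.83, 0.0], [-0.43, -0.36, 0.83, 0.0], [-0.44, -0.36, 0.83, 0.0]]
up [-0.983 -0.001 -0.183]
```

```bash
python3 -m creep '[[0.55,-0.2,0,-0.04,0],[0.55,-0.3,-0.01,-0.07,0],[0.55,-0.6,-0.01,-0.14,0],[0.55,-0.73,-0.02,-0.17,0],[0.55,-0.73,-0.02,-0.17,0],[0.55,-0.73,-0.02,-0.17,0],[0.55,-0.73,-0.02,-0.17,0],[0.55,-0.73,-0.02,-0.17,0],[0.55,-0.73,-0.02,-0.17,0],[0.55,-0.73,-0.02,-0.17,0]]' && python3 -m creep '[[0.55,-0.47,-0.36,0.83,0],[0.55,-0.47,-0.36,0.83,0],[0.55,-0.47,-0.36,0.83,0],[0.55,-0.46,-0.36,0.83,0],[0.55,-0.46,-0.36,0.83,0],[0.55,-0.46,-0.36,0.83,0],[0.55,-0.46,-0.36,0.83,0],[0.55,-0.45,-0.36,0.83,0],[0.55,-0.45,-0.36,0.83,0],[0.55,-0.45,-0.36,0.83,0]]'
cat > t7.py <<'E'
from t5 import *
U=np.array([-.983,-.001,-.183])
q=readout.read_state()['joints'];show(q)
def pr(n,rows): print(n,[[float(k) for k in r] for r in rows])
import sys
tgt=[float(v) for v in sys.argv[1].split(',')];n=int(sys.argv[2]);m=int(sys.argv[3]);T=float(sys.argv[4]) # total turn units
tt=[]
if n:
    k=min(n,int(T)) ; q,rows=plan(q,tgt,n,1.0 if T>=n else round(T/n,2)); T-=sum(r[3] for r in rows);show(q);pr('go',rows)
rows=[]
for i in range(m):
    R=tool(q)[1];z=R[:,2];h=np.array([z[0],z[1],0]);h/=np.linalg.norm(h);v=-h*z[2]*-1*-1+0*h
    v=np.array([0,0,1.])-z*z[2];v/=np.linalg.norm(v);u=R.T@v
    tr=round(float(np.clip(T,-1,1)),2);T-=tr
    r=[*u.round(2),tr];rows.append(r);q=sim(q,[[0,*r]],600)
    b=tool(q)[1]@U;print(i,'bottle off down',np.degrees(np.arccos(-b[2])).round(1),'tilt',np.round(tilt(q),1).tolist(),q[5].round())
pr('push',rows);show(q)
E
python3 t7.py 140,-830,880 16 14 26.18
```

```text
clock: 24.05
position: [459.0, 37.2, 399.1]
eef_rot: [[-0.002, 1.0, 0.01], [0.184, 0.011, -0.983], [-0.983, -0.0, -0.184]]
contact_force: [1.1, 0.2, -1.7]
width: 39.5
gripper_force: 29.6
clock: 25.3
position: [318.2, -325.0, 518.9]
eef_rot: [[-0.002, 1.0, 0.011], [0.182, 0.011, -0.983], [-0.983, 0.0, -0.182]]
contact_force: [1.1, -0.2, -1.6]
width: 39.0
gripper_force: 29.6
 q [-16, -25, 109, -77, 75, -9] tcp [318, -325, 519] tilt/az [80.0, -89.0] w [315, -8, 578]
 q [-83, 16, 26, -7, 58, 25] tcp [140, -830, 880] tilt/az [80.0, -89.0] w [137, -513, 939]
go [[-0.7, -0.29, 0.67, 1.0], [-0.73, -0.2, 0.67, 1.0], [-0.75, -0.11, 0.67, 1.0], [-0.75, -0.02, 0.67, 1.0], [-0.75, 0.07, 0.67, 1.0], [-0.74, 0.16, 0.67, 1.0], [-0.71, 0.24, 0.67, 1.0], [-0.68, 0.33, 0.67, 1.0], [-0.64, 0.41, 0.67, 1.0], [-0.58, 0.48, 0.67, 1.0], [-0.52, 0.55, 0.67, 1.0], [-0.45, 0.6, 0.67, 1.0], [-0.38, 0.65, 0.67, 1.0], [-0.29, 0.7, 0.67, 1.0], [-0.21, 0.72, 0.67, 1.0], [-0.12, 0.75, 0.67, 1.0]]
0 bottle off down 66.1 tilt [79.6, -89.4] 30.0
1 bottle off down 59.2 tilt [80.9, -89.2] 37.0
2 bottle off down 52.3 tilt
[... 275 characters left out ...]
.9 tilt [90.4, -88.1] 83.0
9 bottle off down 8.9 tilt [91.7, -87.9] 89.0
10 bottle off down 7.6 tilt [93.0, -87.8] 90.0
11 bottle off down 6.3 tilt [94.3, -87.7] 90.0
12 bottle off down 5.0 tilt [95.6, -87.6] 90.0
13 bottle off down 3.7 tilt [96.9, -87.5] 90.0
push [[0.34, 0.94, -0.0, 1.0], [0.45, 0.89, -0.0, 1.0], [0.56, 0.83, -0.0, 1.0], [0.65, 0.76, 0.0, 1.0], [0.74, 0.67, -0.0, 1.0], [0.81, 0.58, -0.0, 1.0], [0.88, 0.48, -0.0, 1.0], [0.93, 0.37, -0.0, 1.0], [0.97, 0.26, -0.0, 1.0], [0.99, 0.14, 0.0, 1.0], [1.0, 0.02, 0.0, 0.18], [1.0, -0.0, -0.0, -0.0], [1.0, -0.0, 0.0, -0.0], [1.0, -0.0, 0.0, -0.0]]
 q [-89, 14, 7, 1, 62, 90] tcp [98, -686, 1101] tilt/az [97.0, -87.0] w [84, -366, 1063]
```

```bash
python3 -m creep '[[0.55,-0.7,-0.29,0.67,1],[0.55,-0.73,-0.2,0.67,1],[0.55,-0.75,-0.11,0.67,1],[0.55,-0.75,-0.02,0.67,1],[0.55,-0.75,0.07,0.67,1],[0.55,-0.74,0.16,0.67,1],[0.55,-0.71,0.24,0.67,1],[0.55,-0.68,0.33,0.67,1],[0.55,-0.64,0.41,0.67,1],[0.55,-0.58,0.48,0.67,1]]' && python3 -m creep '[[0.55,-0.52,0.55,0.67,1],[0.55,-0.45,0.6,0.67,1],[0.55,-0.38,0.65,0.67,1],[0.55,-0.29,0.7,0.67,1],[0.55,-0.21,0.72,0.67,1],[0.55,-0.12,0.75,0.67,1],[0.55,0.34,0.94,0,1],[0.55,0.45,0.89,0,1],[0.55,0.56,0.83,0,1],[0.55,0.65,0.76,0,1]]'; python3 t7.py 0,0,0 0 14 6.18
```

```text
clock: 26.55
position: [207.6, -640.2, 745.0]
eef_rot: [[0.932, 0.362, 0.01], [0.075, -0.166, -0.983], [-0.354, 0.917, -0.182]]
contact_force: [0.1, 0.1, -2.4]
width: 39.1
gripper_force: 29.7
clock: 27.8
position: [138.7, -812.8, 954.2]
eef_rot: [[0.715, -0.698, 0.018], [-0.073, -0.1, -0.992], [0.695, 0.709, -0.123]]
contact_force: [0.3, 0.4, -1.0]
width: 39.0
gripper_force: 29.9
 q [-84, 23, 7, -6, 67, 47] tcp [139, -813, 954] tilt/az [83.0, -89.0] w [133, -493, 994]
0 bottle off down 41.7 tilt [84.3, -88.8] 54.0
1 bottle off down 34.9 tilt [85.7, -88.6] 60.0
2 bottle off down 28.2 tilt [87.0, -88.4] 67.0
3 bottle off down 21.6 tilt [88.4, -88.3] 74.0
4 bottle off down 15.5 tilt [89.7, -88.1] 80.0
5 bottle off down 10.4 tilt [91.0, -88.0] 87.0
6 bottle off down 8.8 tilt [92.3, -87.8] 88.0
7 bottle off down 7.6 tilt [93.6, -87.7] 87.0
8 bottle off down 6.4 tilt [94.9, -87.6] 87.0
9 bottle off down 5.3 tilt [96.2, -87.5] 87.0
10 bottle off down 4.3 tilt [97.5, -87.4] 87.0
11 bottle off down 3.6 tilt [98.8, -87.3] 86.0
12 bottle off down 3.1 tilt [100.1, -87.2] 86.0
13 bottle off down 3.2 tilt [101.3, -87.1] 86.0
push [[0.7, 0.71, -0.0, 1.0], [0.78, 0.62, 0.0, 1.0], [0.85, 0.53, -0.0, 1.0], [0.91, 0.42, -0.0, 1.0], [0.95, 0.31, -0.0, 1.0], [0.98, 0.19, -0.0, 1.0], [1.0, 0.07, 0.0, 0.18], [1.0, 0.05, 0.0, -0.0], [1.0, 0.05, 0.0, -0.0], [1.0, 0.05, 0.0, -0.0], [1.0, 0.05, 0.0, -0.0], [1.0, 0.05, 0.0, -0.0], [1.0, 0.05, 0.0, -0.0], [1.0, 0.05, 0.0, -0.0]]
 q [-89, 11, 7, 3, 61, 86] tcp [96, -630, 1146] tilt/az [101.0, -87.0] w [80, -314, 1082]
```

```bash
python3 -m creep '[[0.55,0.7,0.71,0,1],[0.55,0.78,0.62,0,1],[0.55,0.85,0.53,0,1],[0.55,0.91,0.42,0,1],[0.55,0.95,0.31,0,1],[0.55,0.98,0.19,0,1],[0.55,1,0.07,0,0.63],[0.55,1,0,0,0],[0.55,1,0,0,0],[0.55,1,0,0,0]]' && python3 -m creep '[[0.55,1,0,0,0],[0.55,1,0,0,0],[0.55,1,0,0,0],[0.55,0,0,0,0],[0.55,0,0,0,0],[0.55,0,0,0,0],[0.55,0,0,0,0],[0.55,0,0,0,0],[0.55,0,0,0,0],[0.55,0,0,0,0]]'
python3 - <<'E'
from h import *
s=readout.read_state();R=np.array(s['eef_rot']);print('bottle axis',(R@[-.983,-.001,-.183]).round(3))
save(cv2.resize(capture('wrist'),(512,384)),'inv')
E
```

```text
clock: 29.05
position: [107.1, -689.8, 1093.4]
eef_rot: [[-0.001, -0.999, 0.043], [0.102, -0.043, -0.994], [0.995, 0.003, 0.102]]
contact_force: [-0.5, -0.0, -2.0]
width: 38.9
gripper_force: 29.9
clock: 30.3
position: [99.1, -645.2, 1130.6]
eef_rot: [[-0.006, -0.999, 0.048], [0.165, -0.049, -0.985], [0.986, 0.002, 0.165]]
contact_force: [0.2, 0.1, -1.2]
width: 38.8
gripper_force: 30.0
bottle axis [-0.002  0.018 -1.   ]
```

View pics/inv.png

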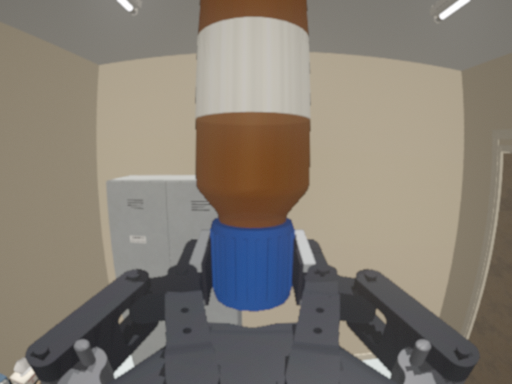

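```bash
cat > t8.py <<'E'
from t5 import *
U=np.array([-.983,-.001,-.183])
q0=readout.read_state()['joints'];show(q0)
for A,n in (([140,-830,880],8),([200,-640,745],12),([260,-520,650],14)):
    q,rows=plan(q0,A,n,-1.0);show(q,'A')
    T=26-n;q,r2=plan(q,[318,-325,519],max(T,8),-T/max(T,8));show(q,'B')
    for tg,m in (([400,-120,470],8),([460,40,400],6)):
        q,r=plan(q,tg,m,0);show(q,'C');b=tool(q)[1]@U;print('bottle',b.round(3))
E
python3 t8.py
```

```text
q [-89, 12, 7, 2, 61, 89] tcp [99, -645, 1131] tilt/az [100.0, -87.0] w [84, -327, 1077]
A q [-85, 7, 53, -7, 21, 41] tcp [140, -830, 880] tilt/az [100.0, -87.0] w [124, -512, 827]
B q [-23, -34, 115, -79, 58, -13] tcp [302, -337, 544] tilt/az [86.0, -80.0] w [245, -20, 566]
C q [18, -14, 107, -79, 95, 5] tcp [400, -120, 470] tilt/az [80.0, -78.0] w [334, 190, 529]
bottle [-0.017 -0.003  1.   ]
C q [33, 6, 97, -74, 108, 18] tcp [460, 40, 400] tilt/az [80.0, -78.0] w [394, 350, 459]
bottle [-0.017 -0.003  1.   ]
A q [-72, -17, 90, -67, 16, 71] tcp [200, -640, 745] tilt/az [100.0, -87.0] w [184, -322, 692]
B q [-23, -34, 116, -79, 58, -12] tcp [304, -335, 537] tilt/az [86.0, -80.0] w [246, -19, 561]
C q [18, -14, 107, -79, 95, 5] tcp [400, -120, 470] tilt/az [80.0, -78.0] w [334, 190, 529]
bottle [-0.017 -0.003  1.   ]
C q [33, 6, 97, -74, 108, 18] tcp [460, 40, 400] tilt/az [80.0, -78.0] w [394, 350, 459]
bottle [-0.017 -0.003  1.   ]
A q [-56, -26, 103, -79, 29, 68] tcp [249, -519, 666] tilt/az [96.0, -86.0] w [224, -199, 631]
B q [-22, -34, 116, -79, 59, -11] tcp [308, -332, 529] tilt/az [85.0, -80.0] w [250, -16, 556]
C q [18, -14, 107, -79, 96, 5] tcp [400, -120, 470] tilt/az [80.0, -78.0] w [335, 190, 529]
bottle [-0.017 -0.002  1.   ]
C q [33, 6, 97, -74, 108, 18] tcp [460, 40, 400] tilt/az [80.0, -78.0] w [395, 350, 459]
bottle [-0.017 -0.002  1.   ]
```

```bash
python3 t5.py 140,-830,880,8,-1 318,-325,519,18,-1 | cut -c1-900
```

```text
q [-89, 12, 7, 2, 61, 89] tcp [99, -645, 1131] tilt/az [100.0, -87.0] w [84, -327, 1077]
 q [-85, 7, 53, -7, 21, 41] tcp [140, -830, 880] tilt/az [100.0, -87.0] w [124, -512, 827]
[[-0.87, -0.1, 0.45, -1.0], [-0.85, -0.2, 0.45, -1.0], [-0.82, -0.31, 0.44, -1.0], [-0.78, -0.4, 0.45, -1.0], [-0.72, -0.49, 0.44, -1.0], [-0.66, -0.57, 0.45, -1.0], [-0.58, -0.65, 0.44, -1.0], [-0.51, -0.72, 0.45, -1.0]]
 q [-23, -34, 115, -79, 58, -13] tcp [302, -337, 544] tilt/az [86.0, -80.0] w [245, -20, 566]
[[0.01, -0.47, -0.76, -1.0], [0.07, -0.47, -0.76, -1.0], [0.13, -0.46, -0.76, -1.0], [0.18, -0.44, -0.76, -1.0], [0.23, -0.41, -0.76, -1.0], [0.28, -0.38, -0.76, -1.0], [0.32, -0.35, -0.76, -1.0], [0.36, -0.31, -0.76, -1.0], [0.4, -0.26, -0.76, -1.0], [0.44, -0.23, -0.76, -1.0], [0.5, -0.18, -0.75, -1.0], [0.56, -0.13, -0.74, -1.0], [0.62, -0.07, -0.73, -1.0], [0.69, 0.02, -0.72, -1.0], [0.77, 0.13, -0.71, -1.0], [0.87, 0.29, -0.71, -1.0], [1.0, 0.53, -0.73, -1.0], [1.0, 1.0, -0.81, -1.0]]
up [-0.998  0.013 -0.068]
```

```bash
python3 -m creep '[[0.55,0,0,0,0],[0.55,0,0,0,0],[0.55,-0.87,-0.1,0.45,-1],[0.55,-0.85,-0.2,0.45,-1],[0.55,-0.82,-0.31,0.44,-1],[0.55,-0.78,-0.4,0.45,-1],[0.55,-0.72,-0.49,0.44,-1],[0.55,-0.66,-0.57,0.45,-1],[0.55,-0.58,-0.65,0.44,-1],[0.55,-0.51,-0.72,0.45,-1]]' && python3 -m creep '[[0.55,0.01,-0.47,-0.76,-1],[0.55,0.07,-0.47,-0.76,-1],[0.55,0.13,-0.46,-0.76,-1],[0.55,0.18,-0.44,-0.76,-1],[0.55,0.23,-0.41,-0.76,-1],[0.55,0.28,-0.38,-0.76,-1],[0.55,0.32,-0.35,-0.76,-1],[0.55,0.36,-0.31,-0.76,-1],[0.55,0.4,-0.26,-0.76,-1],[0.55,0.44,-0.23,-0.76,-1]]'; python3 t5.py 318,-325,530,8,-1 400,-120,470,6,0 460,40,400,6,0
```

```text
clock: 31.6
position: [143.5, -827.8, 884.1]
eef_rot: [[0.808, -0.588, 0.048], [0.136, 0.105, -0.985], [0.574, 0.802, 0.165]]
contact_force: [-0.5, 0.2, -0.6]
width: 38.8
gripper_force: 30.0
clock: 32.85
position: [238.0, -545.1, 694.7]
eef_rot: [[0.84, 0.54, 0.06], [-0.025, 0.149, -0.988], [-0.543, 0.828, 0.139]]
contact_force: [0.2, 0.1, -1.1]
width: 38.9
gripper_force: 30.1
 q [-60, -24, 100, -79, 27, 41] tcp [238, -545, 695] tilt/az [98.0, -87.0] w [219, -226, 650]
 q [-23, -34, 114, -79, 59, -13] tcp [302, -337, 553] tilt/az [86.0, -80.0] w [246, -20, 573]
[[0.47, -0.19, -0.74, -1.0], [0.53, -0.14, -0.73, -1.0], [0.59, -0.08, -0.72, -1.0], [0.66, 0.0, -0.71, -1.0], [0.74, 0.11, -0.7, -1.0], [0.84, 0.26, -0.71, -1.0], [0.97, 0.49, -0.73, -1.0], [1.0, 0.95, -0.82, -1.0]]
 q [18, -14, 107, -79, 96, 6] tcp [400, -120, 470] tilt/az [79.0, -78.0] w [334, 190, 529]
[[0.41, 0.55, -0.8, 0.0], [0.47, 0.59, -0.81, 0.0], [0.53, 0.64, -0.82, 0.0], [0.6, 0.68, -0.84, 0.0], [0.64, 0.69, -0.85, 0.0], [0.65, 0.69, -0.85, 0.0]]
 q [33, 6, 97, -74, 108, 19] tcp [460, 40, 400] tilt/az [79.0, -78.0] w [394, 350, 459]
[[0.41, 0.37, -0.54, 0.0], [0.41, 0.37, -0.54, 0.0], [0.41, 0.37, -0.54, 0.0], [0.41, 0.37, -0.54, 0.0], [0.4, 0.37, -0.53, 0.0], [0.41, 0.37, -0.54, 0.0]]
up [-0.983  0.029 -0.183]
```

```bash
python3 -m creep '[[0.55,0.47,-0.19,-0.74,-1],[0.55,0.53,-0.14,-0.73,-1],[0.55,0.59,-0.08,-0.72,-1],[0.55,0.66,0,-0.71,-1],[0.55,0.74,0.11,-0.7,-1],[0.55,0.84,0.26,-0.71,-1],[0.55,0.95,0.45,-0.73,-1],[0.55,1,0.7,-0.8,-1],[0.55,0.35,0.5,-0.8,0],[0.55,0.4,0.55,-0.8,0]]'; python3 t5.py 400,-120,470,5,0 460,40,400,6,0
```

```text
clock: 34.1
position: [310.7, -282.4, 536.6]
eef_rot: [[0.01, 0.981, 0.193], [0.116, 0.19, -0.975], [-0.993, 0.032, -0.112]]
contact_force: [1.0, -1.1, -1.9]
width: 39.0
gripper_force: 30.0
 q [-11, -34, 114, -79, 70, -11] tcp [311, -282, 537] tilt/az [84.0, -79.0] w [248, 32, 573]
 q [18, -14, 107, -79, 96, 6] tcp [400, -120, 470] tilt/az [79.0, -78.0] w [334, 190, 529]
[[0.43, 0.58, -0.67, 0.0], [0.48, 0.61, -0.68, 0.0], [0.52, 0.63, -0.7, 0.0], [0.54, 0.64, -0.7, 0.0], [0.54, 0.64, -0.71, 0.0]]
 q [33, 6, 97, -74, 108, 19] tcp [460, 40, 400] tilt/az [79.0, -78.0] w [394, 350, 459]
[[0.41, 0.37, -0.54, 0.0], [0.41, 0.37, -0.54, 0.0], [0.41, 0.37, -0.53, 0.0], [0.41, 0.37, -0.54, 0.0], [0.41, 0.37, -0.53, 0.0], [0.4, 0.36, -0.54, 0.0]]
up [-0.983  0.033 -0.183]
```

```bash
python3 -m creep '[[0.55,0.43,0.58,-0.67,0],[0.55,0.48,0.61,-0.68,0],[0.55,0.52,0.63,-0.7,0],[0.55,0.54,0.64,-0.7,0],[0.55,0.54,0.64,-0.71,0],[0.55,0.41,0.37,-0.54,0],[0.55,0.41,0.37,-0.54,0],[0.55,0.41,0.37,-0.54,0],[0.55,0.41,0.37,-0.54,0],[0.55,0.41,0.37,-0.54,-0.28]]'
cat > t9.py <<'E'
from t5 import *
s=readout.read_state();R=np.array(s['eef_rot']);t=np.array(s['position']);U=np.array([-.983,-.001,-.183]);U/=np.linalg.norm(U)
print('bottle axis',(R@U).round(3));z=R[:,2]
# bottle underside offset: at pick grasp tcp 465.8,26.3,142.6, underside centre 466,43,6 
Rp=np.array([[-.003,1,.01],[.183,.011,-.983],[-.983,-.001,-.183]])
o=Rp.T@(np.array([466.3,43.5,6])-[465.8,26.3,142.6]);b=t+R@o;print('underside now',b.round(1))
import sys
M=np.array([float(v) for v in sys.argv[1].split(',')]);print('tcp goal',(t+M-b).round(1),'tool shift',totool(R,M-b))
E
python3 t9.py 466,43,20;  python3 - <<'E'
from h import *
S=get_calibration('scene');T=get_calibration('top')
for c in ('scene','top'):
    capture(c);print(c,[(np.round(d['xy'],1).tolist(),round(d['conf'],2)) for d in pinpoint(c,'mat')][:2],[np.round(d['extent']).tolist() for d in boxes_of(c,'mat')][:2])
save(capture('top'),'top3');save(capture('scene'),'scene3')
E
```

```text
clock: 35.35
position: [450.7, 13.9, 410.4]
eef_rot: [[-0.039, 0.978, 0.205], [0.18, 0.208, -0.961], [-0.983, -0.001, -0.184]]
contact_force: [0.4, 0.1, -1.3]
width: 39.4
gripper_force: 30.0
bottle axis [-0.    -0.001  1.   ]
underside now [447.8  31.  273.9]
tcp goal [468.9  25.9 156.6] tool shift [6.27 0.51 0.97]
scene [([245.6, 255.7], 0.88)] [[226.0, 240.0, 38.0, 33.0]]
top [([270.7, 241.7], 0.47)] [[256.0, 227.0, 24.0, 33.0]]
```

```bash
python3 - <<'E'
from h import *
S=get_calibration('scene');T=get_calibration('top')
for p in [(263.5,223.6),(290.8,230.6),(281.9,259.2),(254.6,251.7),(272.7,241.3),(270.7,241.7)]: print(p,onplane('top',p,6,T).round())
print('scene',onplane('scene',(245.6,255.7),3,S).round())
im=cv2.imread('pics/scene3.png');im2=cv2.imread('pics/top3.png')
cv2.imwrite('pics/mat.png',np.hstack([cv2.resize(im[200:290,190:310],(400,300),interpolation=2),cv2.resize(im2[200:275,230:330],(400,300),interpolation=2)]))
E
python3 t5.py 468.9,25.9,162,10,0
```

```text
(263.5, 223.6) [522.  72.]
(290.8, 230.6) [497. -26.]
(281.9, 259.2) [395.   7.]
(254.6, 251.7) [422. 105.]
(272.7, 241.3) [459.  40.]
(270.7, 241.7) [457.  47.]
scene [461.  43.]
 q [31, 2, 99, -75, 106, 15] tcp [450, 12, 411] tilt/az [79.0, -78.0] w [384, 322, 471]
 q [31, 23, 108, -69, 97, 44] tcp [469, 26, 162] tilt/az [79.0, -78.0] w [403, 336, 221]
[[0.62, 0.05, 0.09, 0.0], [0.62, 0.05, 0.09, 0.0], [0.62, 0.05, 0.09, 0.0], [0.62, 0.05, 0.09, 0.0], [0.62, 0.05, 0.09, 0.0], [0.61, 0.06, 0.09, 0.0], [0.62, 0.05, 0.09, 0.0], [0.61, 0.06, 0.1, 0.0], [0.62, 0.05, 0.09, 0.0], [0.61, 0.06, 0.1, 0.0]]
up [-0.983  0.001 -0.184]
```

View pics/mat.png

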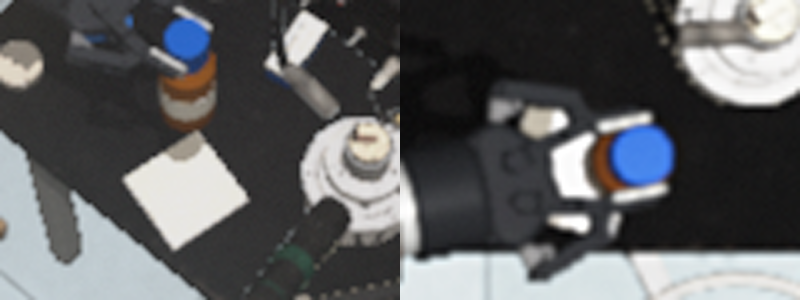

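```bash
python3 t9.py 463,43,14;python3 -m creep '[[0.55,0.64,0.04,0.1,0],[0.55,0.64,0.04,0.1,0],[0.55,0.64,0.04,0.1,0],[0.55,0.64,0.04,0.1,0],[0.55,0.64,0.04,0.1,0],[0.55,0.64,0.04,0.1,0],[0.55,0.64,0.04,0.1,0],[0.55,0.64,0.04,0.1,0],[0.55,0.64,0.04,0.1,0],[0.55,0.64,0.04,0.1,0]]'; python3 t9.py 463,43,6.3
```

```text
bottle axis [-0.002 -0.001  1.   ]
underside now [447.4  29.4 274.9]
tcp goal [465.6  25.9 150.6] tool shift [6.46 0.45 0.95]
clock: 37.0
position: [464.5, 23.3, 151.7]
eef_rot: [[-0.037, 0.978, 0.204], [0.18, 0.207, -0.962], [-0.983, 0.001, -0.184]]
contact_force: [0.8, 0.4, -0.8]
width: 38.8
gripper_force: 30.0
bottle axis [-0.002 -0.002  1.   ]
underside now [461.9  40.5  15.1]
tcp goal [465.6  25.8 142.9] tool shift [ 0.23  0.04 -0.01]
```

```bash
python3 -m creep '[[0.55,0.05,0.01,0,0],[0.55,0.05,0.01,0,0],[0.55,0.04,0.01,0,0],[0.55,0.03,0,0,0],[0.55,0.02,0,0,0],[0.55,0.015,0,0,0],[0.55,0.01,0,0,0],[0.55,0.01,0,0,0],[0.55,0,0,0,0],[0.55,0,0,0,0]]'; python3 t9.py 463,43,6
```

```text
clock: 38.25
position: [465.2, 25.5, 143.3]
eef_rot: [[-0.038, 0.978, 0.204], [0.179, 0.207, -0.962], [-0.983, -0.0, -0.183]]
contact_force: [0.9, -0.2, -1.3]
width: 38.7
gripper_force: 29.9
bottle axis [-0.001 -0.001  1.   ]
underside now [462.4  42.5   6.7]
tcp goal [465.8  25.9 142.6] tool shift [ 0.02  0.02 -0.  ]
```

```bash
python3 -m creep '[[0.55,0.015,0,0,0],[0.55,0.01,0,0,0],[0.55,0,0,0,0],[0.5,0,0,0,0],[0.45,0,0,0,0],[0.4,0,0,0,0],[0.3,0,0,0,0],[0.15,0,0,0,0],[0,0,0,0,0],[0,0,0,0,0]]'; python3 look.py d
```

```text
clock: 39.5
position: [465.1, 25.7, 142.2]
eef_rot: [[-0.038, 0.978, 0.204], [0.18, 0.207, -0.962], [-0.983, -0.0, -0.184]]
contact_force: [-0.8, -0.2, 0.2]
width: 85.4
gripper_force: 0.0
bottle []
bottle_cap [([253.0, 261.0], 0.81), ([367.0, 180.0], 0.48)]
bottle_low [([253.0, 50.0], 0.84)]
mat []
lamp_head [([326.0, 323.0], 0.82)]
bbox [([194.0, 0.0, 117.0, 312.0], 0.59)]
exp [[256.0, 264.0], [255.0, -13.0], [333.0, 279.0]]
```

View pics/w_d.png

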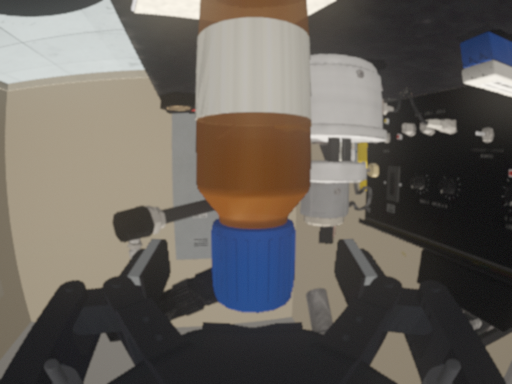

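The bottle stands upright between the open fingers, with its cap at (253,262), so I'm backing straight out.

```bash
python3 -m creep '[[0,0,0,-0.2,0],[0,0,0,-0.3,0],[0,0,0,-0.4,0],[0,0,0,-0.5,0],[0,0,0,-0.5,0],[0,0,0,-0.5,0],[0,0,0,-0.5,0],[0,0,0,-0.5,0],[0,0,0,-0.4,0],[0,0,0,0,0]]'
python3 - <<'E'
from h import *
a=capture('scene');b=capture('top')
save(np.hstack([cv2.resize(a[190:290,190:310],(400,333),interpolation=2),cv2.resize(b[170:275,195:321],(400,333),interpolation=2)]),'fin')
E
```

```text
clock: 41.1
position: [434.1, 172.9, 170.2]
eef_rot: [[-0.038, 0.978, 0.205], [0.18, 0.208, -0.961], [-0.983, 0.0, -0.184]]
contact_force: [-0.2, -0.2, 0.1]
width: 85.5
gripper_force: 0.0
```

View pics/fin.png

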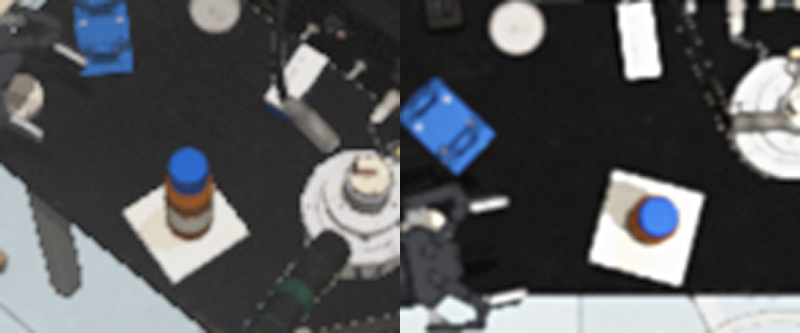

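The bottle stands upright, fully on the mat: the base is at left panel (190,230), and the cap is at right panel (658,217). The other items have not moved and the gripper is clear.

```bash
python3 -c "
from workcell import env
print(env.job_done())"
```

```text
the job is handed in; nothing more can be done
None
```

I turned the amber bottle cap-down, held it within about 1–2° of vertical for roughly a second, then set it back upright fully on its mat with about 30 N of grip, and handed the job in at about 41 s; the cradle was not used.

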